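# Find the loose junction-box cover and hold it home

## Task

One of the four white junction-box covers on the plywood backboard has not been fastened: it looks like the others, but it gives and rocks on its rubber gasket when it is pressed, while the other three are firm. Find it by pressing the covers with closed fingertips, then press it at its middle until it is home all round, and finish while still holding it down like that, so that I can turn its screws. Do not lift any cover, and leave the tools and the other things where they are.

Things in the scene. Friction and masses are not known exactly. Their poses are not given: they have to be found in the camera images.
- backboard: plywood board 320 (x) x 200 (y) x 12 mm fixed flat on the table; origin on its underside, amid the four boxes (board from x = -115 to +205 mm). Four grey boxes, 78 x 78, 38 mm high, are fixed square to it, each with a white cover 84 x 84 mm, flat on top, flush screws in its corners (32 mm from the middle both ways). Conduits join the boxes lower down. Pliers and a pencil lie on its far (+x) end.
- spot_1 (a point): middle of the flat top of the cover at the nearer (-x), left (+y) place on the board, when home: 58 mm above the board's underside. Centres are 100 mm apart both ways. The loose cover stands 3.5 mm higher than this at the start; at which of the four places it is changes from run to run
- spot_2 (a point): the same for the nearer (-x), right (-y) place. The saw's rip fence (86 mm high) stands left of the board, its blade guard (113 mm high) right of it
- spot_3 (a point): the same for the farther (+x), left (+y) place
- spot_4 (a point): the same for the farther (+x), right (-y) place
- cover_a (a joint): how far down the middle of one of the four covers is from its start, m; 0 at the start for all, negative if lifted. Which place it is at is not told and changes. A fastened cover stays within 0.5 mm of 0. The loose one is home at 0.0035; its gasket is a spring, about 2.5 N per mm at the middle (9 N at home); pressed 30 mm off the middle it also tilts, and it springs back when let go
- cover_b (a joint): the same for another of the four covers
- cover_c (a joint): the same for another of the four covers
- cover_d (a joint): the same for another of the four covers
- screwdriver_green: green-handled screwdriver, 29 x 200 x 26 mm, loose on the table, to the right of the saw's blade guard; origin under its middle
- pliers: red-handled pliers, 56 x 166 x 13 mm, loose, lying across the far end of the backboard; origin under its middle
- tape_measure: yellow tape measure, 39 x 84 x 64 mm, loose on the table, far right; origin under its middle
- pencil: red pencil, 15 x 167 x 8 mm, loose, lying beyond the pliers on the backboard; origin under its middle

How it is judged:
By the outcome, as a careful person would: the job done as asked, in the order asked, and still so for the second after the job is handed in, while the arm keeps its last pose, push and grip.
It also fails if it takes over 48 s, if anything falls off the work surface, if the arm or the gripper's body presses on something with over 40 N, if the wrist force passes 120 N, or if a joint passes its speed limit or range.

## Robot

A 6-joint arm with a two-finger parallel gripper is mounted at the origin on a cart in front of the work surface, level with it; the furniture and walls round the work are solid. World frame = base frame: x ahead of the robot, y to its left, z up, the work surface at z = 0. Lengths are in m, angles in rad, forces in N, time in s.
With the tool pointing down it reaches from about 0.35 to 0.775 m from the base axis. Payload 7.3 kg.
Tool frame: the origin (TCP) lies at the very end of the fingers, on their centre line; the grasp point (between the pads) lies 19 mm behind it; z points along the fingers, y is the line along which they close (so a half turn about z gives the same grasp; the last joint's range is limited). The gripper opens to 92 mm and grips with 3 to 60 N. Pads are 19 mm wide; open, the fingers measure 130 mm over their backs; the gripper's body (75 mm by 190 mm) begins 47 mm behind the grasp point.
Start: joints at [-1.376, 0.342, 1.524, -0, 1.275, -0.146], TCP at [0.175, -0.495, 0.227] pointing down, gripper open.
Joint ranges: [-2.53, 2.53], [-0.77, 2.02], [0.04, 2.7], [-1, 4.14], [0.28, 2.66], [-3.11, 3.11]. Speed limits (rad/s): [2.57, 2.57, 3.14, 3.14, 3.14, 3.14].

## Interface

Orientations are given as [roll, pitch, yaw] about the fixed x, y, z axes, in that order (R = Rz(yaw) Ry(pitch) Rx(roll)).
In Python, from cell import robot gives the robot as it stands. The module is installed in compiled form; this text tells all that it offers.
- The arm moves only by the tool arm_command, never from a script. Its argument "moves" is a list of rows, each a list of 3 entries, a list of its own where there are three numbers: the shift along the tool's x, y, z in m, then the turn, a rotation vector about the tool's x, y, z in rad, then the finger opening in m, from 0 to 0.0918. In form: [[[dx, dy, dz], [ax, ay, az], claw], ...]. A call has exactly 5 rows; each row is the pose to reach, as a shift and turn from the pose commanded when the call began, along the tool's axes at that moment; what a row does not reach only later rows make up. A row lasts 1/10 s, in which the tool goes at most 50 mm and 8.59 degrees, less where a joint would pass 70% of its speed; a pose out of reach is approached as far as the arm can. A call with a gripper value outside its range is refused whole. The fingers move at their own pace and stop on an object; "squeeze" is the grip in N (left out, the last holds). Time passes only in rows, so rows that repeat a pose let the fingers close, or fill a call up. It gives the time, the measured TCP pose, the force, the opening and the grip force at its end, in the units of the state.
- robot.observe(): the state, without advancing time (a new reading comes with each control period).
- robot.read_camera(name): name is "side" or "top" or "wrist"; returns the picture (384x512x3 uint8, red, green, blue); there is no depth.
- robot.camera_model(name): a dict with "fx", "fy", "cx", "cy" (pixels), "R" (3x3) and "t" (3): a world point X has camera coordinates R X + t. Camera axes: x right, y down, z forward; pixel columns grow to the right and rows downward; lengths in m; the calibration is good to about 2 mm. A picture is of the moment at which its call begins: read the wrist's pose just before it. camera_model takes no time and is no camera call; for the wrist camera it gives the pose at the moment of the call.
- robot.hand_in(): hands the job in; it is judged then, once.
The state is a dict: "time": time; "qpos": joint angles; "qvel": joint speeds; "joint_efforts": joint torques, N m; "tool_pos": TCP position; "tool_rot": TCP orientation; "contact_force": force on the tool from outside, world axes, zero at the start; "torque": the same for the moment, N m; "opening": finger opening in m; "grip_force": force on a finger pad.
Only numpy, scipy, OpenCV 4.12 (cv2) and the standard library are available. Lean on these libraries where they do the work, as an engineer would, in place of code of your own. Each camera call takes 0.05 s, during which the arm holds its last target. There are 200 camera calls.

## Working session

There is one attempt and no reset: what is moved stays moved. The work goes in short steps, Python scripts to look and compute and a tool call to move; the robot and the scene stay as the last step left them, time stands still between calls to the robot, and variables do not carry over. Pictures are saved under pics/ and viewed, at most 10 in all, crops included, and the job is handed in when it is done.

Besides the shell and the picture viewer there is one more tool, called as name(argument=value, ...) on one line, values as JSON. arm_command: Moves the arm, as the interface text tells. Its arguments: {"type":"object","properties":{"moves":{"type":"array"},"squeeze":{"type":"number"}},"required":["moves"]}

```bash
mkdir -p pics
python3 - <<'E'
from cell import robot
import cv2
s=robot.observe();print({k:s[k] for k in('time','tool_pos','tool_rot','contact_force','opening')})
for n in('top','side'):
    i=robot.read_camera(n);m=robot.camera_model(n);print(n,m)
    cv2.imwrite(f'pics/{n}0.png',i[:,:,::-1])
E
```

```text
{'time': 0.0, 'tool_pos': array([ 0.17540951, -0.49439183,  0.22604968]), 'tool_rot': array([-3.14006309e+00, -2.24433504e-04,  3.40779386e-01]), 'contact_force': array([ 0.28512526, -0.10585855,  0.42716674]), 'opening': 0.09199468497250084}
top {'fx': 463.3960886960817, 'fy': 463.3960886960817, 'cx': 249.83835660367754, 'cy': 181.2737881833354, 'R': array([[-0.05634625, -0.99841034, -0.00137388],
       [-0.97540813,  0.05534168, -0.21334544],
       [ 0.21308232, -0.01068112, -0.97697586]]), 't': array([-0.28608155,  0.65663156,  1.05709523])}
side {'fx': 452.43766431899013, 'fy': 452.43766431899013, 'cx': 259.197772105072, 'cy': 197.02665641755817, 'R': array([[ 0.99373874, -0.11114488,  0.01140776],
       [-0.0325883 , -0.38599493, -0.92192511],
       [ 0.1068706 ,  0.91578094, -0.38720014]]), 't': array([-0.66877703, -0.05274149,  1.36125282])}
```

View pics/top0.png

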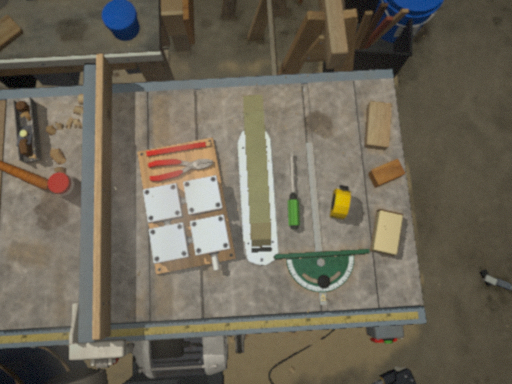

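View pics/side0.png

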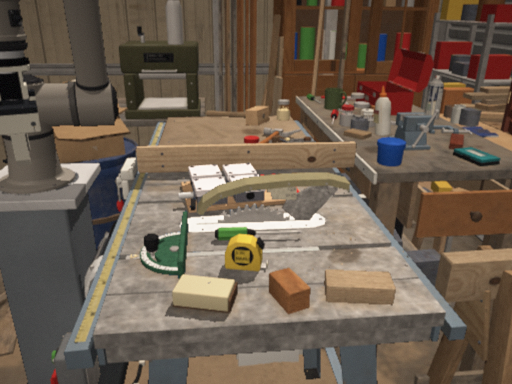

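The top view shows the four covers near pixels (162,203), (202,195), (168,243) and (210,235). The fence is on the left at about x=100, and the guard is on the right at about x=257. Next I'll measure the cover centres.

```bash
cat > h.py <<'E'
import numpy as np,cv2
from cell import robot
def ray(m,px,z):
    d=m['R'].T@np.array([(px[0]-m['cx'])/m['fx'],(px[1]-m['cy'])/m['fy'],1]);c=-m['R'].T@m['t']
    return c+d*(z-c[2])/d[2]
def whites(i,lo=140):
    h=cv2.cvtColor(i,cv2.COLOR_RGB2HSV)
    k=cv2.inRange(h,(0,0,lo),(180,45,255))
    k=cv2.morphologyEx(k,cv2.MORPH_OPEN,np.ones((3,3)))
    return [c for c in cv2.findContours(k,0,2)[0] if cv2.contourArea(c)>300]
E
python3 - <<'E'
from h import *
i=cv2.imread('pics/top0.png')[:,:,::-1];m=robot.camera_model('top')
for lo in(150,175):
  for c in whites(np.ascontiguousarray(i),lo):
    r=cv2.minAreaRect(c)
    if 120<r[0][0]<235: 
        b=[ray(m,p,.058)[:2] for p in cv2.boxPoints(r)]
        e=b[1]-b[0]; print(lo,np.round(r[0],1),np.round(r[1],1),ray(m,r[0],.058).round(4),np.degrees(np.arctan2(e[1],e[0])).round(1)%90, np.linalg.norm(e).round(4),np.linalg.norm(b[2]-b[1]).round(4))
E
```

```text
150 [167.8 241.8] [37.6 35.8] [ 0.5053 -0.1184  0.058 ] 5.599999999999994 0.086 0.0903
150 [209.2 234.3] [35.1 35.9] [ 0.5176 -0.218   0.058 ] 8.200000000000003 0.0866 0.0847
150 [161.3 202.3] [33.7 36.9] [ 0.6019 -0.1043  0.058 ] 8.400000000000006 0.0899 0.0841
150 [201.3 194.5] [33.5 36.4] [ 0.6158 -0.2025  0.058 ] 7.400000000000006 0.0895 0.0839
175 [167.6 242.3] [35.  34.7] [ 0.504 -0.118  0.058] 6.299999999999997 0.0832 0.0841
175 [209.  234.4] [34.3 34.6] [ 0.5173 -0.2177  0.058 ] 7.5 0.0834 0.0828
175 [161.3 202.2] [33.4 34.1] [ 0.6024 -0.1045  0.058 ] 7.400000000000006 0.0832 0.0832
175 [201.8 194.3] [33.2 34. ] [ 0.6163 -0.2036  0.058 ] 7.400000000000006 0.0835 0.083
```

arm_command(moves=[[[0.04,-0.014,0],[0,0,0.04],0],[[0.08,-0.028,0],[0,0,0.08],0],[[0.12,-0.042,0],[0,0,0.12],0],[[0.16,-0.056,0],[0,0,0.16],0],[[0.2,-0.07,0],[0,0,0.2],0]], squeeze=20)

```text
time: 0.6
tool_pos: [0.3416, -0.3606, 0.2265]
tool_rot: [-3.141, 0.0, 0.139]
contact_force: [-1.3, -1.3, -0.1]
opening: 0.0569
grip_force: 0.0
```

arm_command(moves=[[[0.039,-0.0236,0],[0,0,0],0],[[0.078,-0.0472,0],[0,0,0],0],[[0.117,-0.071,0.01],[0,0,0],0],[[0.156,-0.0944,0.03],[0,0,0],0],[[0.195,-0.118,0.06],[0,0,0],0]])

```text
time: 1.1
tool_pos: [0.5162, -0.2189, 0.1694]
tool_rot: [3.14, -0.002, 0.141]
contact_force: [0.4, -1.1, -0.1]
opening: 0.0164
grip_force: 0.0
```

arm_command(moves=[[[0,0,0.02],[0,0,0],0],[[0,0,0.045],[0,0,0],0],[[0,0,0.07],[0,0,0],0],[[0,0,0.09],[0,0,0],0],[[0,0,0.09],[0,0,0],0]])

```text
time: 1.6
tool_pos: [0.5122, -0.219, 0.0762]
tool_rot: [-3.138, 0.005, 0.141]
contact_force: [0.4, 0.0, -0.2]
opening: 0.0004
grip_force: 0.0
```

Run:
```python
from h import *
i=robot.read_camera('top');cv2.imwrite('pics/t1.png',cv2.resize(i[120:300,100:340,::-1],None,fx=3,fy=3))
w=robot.read_camera('wrist');cv2.imwrite('pics/w1.png',w[:,:,::-1])
s=robot.observe();print(s['tool_pos'],s['tool_rot'],s['contact_force'],s['opening'])
```

```text
[ 0.51413427 -0.22023158  0.07932663] [-3.14126103e+00  4.97414899e-04  1.40715849e-01] [-0.14661522 -1.12198632 -0.48751607] 0.00034088947649316945
```

View pics/w1.png

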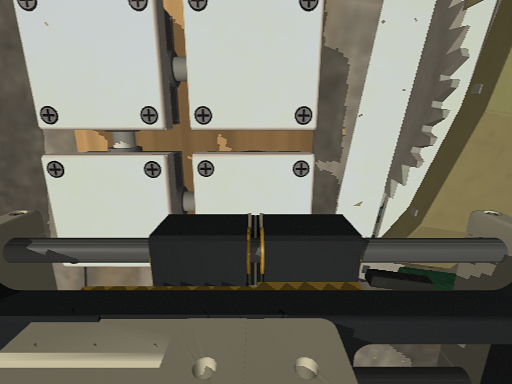

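Run:
```python
from h import *
for _ in range(5):
  s=robot.observe();print(s['time'],s['tool_pos'].round(4),s['contact_force'].round(1))
w=cv2.imread('pics/w1.png')[:,:,::-1];m=robot.camera_model('wrist')
for c in whites(np.ascontiguousarray(w),150):
    r=cv2.minAreaRect(c);print(np.round(r,1) if 0 else r, ray(m,r[0],.058).round(4),[ray(m,p,.058)[:2].round(4) for p in cv2.boxPoints(r)])
```

```text
1.7 [ 0.5141 -0.2202  0.0793] [-0.1 -1.1 -0.5]
1.7 [ 0.5141 -0.2202  0.0793] [-0.1 -1.1 -0.5]
1.7 [ 0.5141 -0.2202  0.0793] [-0.1 -1.1 -0.5]
1.7 [ 0.5141 -0.2202  0.0793] [-0.1 -1.1 -0.5]
1.7 [ 0.5141 -0.2202  0.0793] [-0.1 -1.1 -0.5]
((105.5, 196.0), (82.0, 127.0), 90.0) [ 0.5155 -0.1142  0.058 ] [array([ 0.5386, -0.0719]), array([ 0.5506, -0.1567]), array([ 0.4905, -0.1602]), array([ 0.4774, -0.0681])]
((252.5, 184.0), (60.0, 121.0), 90.0) [ 0.5386 -0.2152  0.058 ] [array([ 0.5535, -0.172 ]), array([ 0.5649, -0.2526]), array([ 0.5228, -0.261 ]), array([ 0.5107, -0.1754])]
((437.1895446777344, 118.29843139648438), (33.14101791381836, 263.0565185546875), 23.400476455688477) [ 0.599 -0.328  0.058] [array([ 0.5146, -0.3046]), array([ 0.6711, -0.3269]), array([ 0.6671, -0.3469]), array([ 0.5075, -0.3295])]
((379.4523010253906, 112.91394805908203), (50.88731384277344, 246.8439483642578), 14.95008659362793) [ 0.597 -0.29   0.058] [array([ 0.5151, -0.2699]), array([ 0.6659, -0.276 ]), array([ 0.6634, -0.3063]), array([ 0.51  , -0.3077])]
((253.0, 64.5), (129.0, 140.0), 90.0) [ 0.6141 -0.205   0.058 ] [array([ 0.6429, -0.1595]), array([ 0.6543, -0.2408]), array([ 0.5819, -0.2559]), array([ 0.569 , -0.1648])]
((87.99998474121094, 63.99999237060547), (149.99996948242188, 127.99998474121094), -0.0) [ 0.6001 -0.1037  0.058 ] [array([ 0.554 , -0.0541]), array([ 0.6289, -0.0608]), array([ 0.6412, -0.1479]), array([ 0.5678, -0.1518])]
```

The wrist view shows the far edge of the spot_2 cover at row 152, columns 193–314, with its screws at (206,168) and (301,168). The spot_1 screws are at (55,169) and (152,169). The fingers are closed. I'm going down to just above spot_2.

arm_command(moves=[[[0,0,0.006],[0,0,0],0],[[0,0,0.012],[0,0,0],0],[[0,0,0.012],[0,0,0],0],[[0,0,0.012],[0,0,0],0],[[0,0,0.012],[0,0,0],0]])

```text
time: 2.2
tool_pos: [0.5143, -0.2203, 0.0675]
tool_rot: [3.141, -0.0, 0.141]
contact_force: [-0.5, 0.6, -0.0]
opening: 0.0006
grip_force: 0.0
```

```bash
cat > o.py <<'E'
from cell import robot
robot.camera_model('wrist');s=robot.observe();print(s['time'],s['tool_pos'].round(4),s['tool_rot'].round(3),s['contact_force'].round(2),s['qpos'].round(4).tolist())
E
python3 o.py
```

```text
2.2 [ 0.5143 -0.2203  0.0675] [ 3.141 -0.     0.141] [-0.48  0.63 -0.03] [-0.5417, 0.5754, 1.628, -0.0001, 0.9375, 0.8884]
```

arm_command(moves=[[[0.003,-0.0015,0],[0,0,0],0],[[0.003,-0.0015,0.002],[0,0,0],0],[[0.003,-0.0015,0.004],[0,0,0],0],[[0.003,-0.0015,0.0055],[0,0,0],0],[[0.003,-0.0015,0.0055],[0,0,0],0]])

```text
time: 2.7
tool_pos: [0.5167, -0.2182, 0.0614]
tool_rot: [-3.141, 0.001, 0.141]
contact_force: [-0.6, -0.0, 0.3]
opening: 0.0007
grip_force: 0.0
```

arm_command(moves=[[[0,0,0.001],[0,0,0],0],[[0,0,0.002],[0,0,0],0],[[0,0,0.002],[0,0,0],0],[[0,0,0.002],[0,0,0],0],[[0,0,0.002],[0,0,0],0]])

```text
time: 3.2
tool_pos: [0.5169, -0.2183, 0.0598]
tool_rot: [3.141, -0.0, 0.141]
contact_force: [0.6, 1.4, -0.3]
opening: 0.0007
grip_force: 0.0
```

arm_command(moves=[[[0,0,0.0005],[0,0,0],0],[[0,0,0.001],[0,0,0],0],[[0,0,0.001],[0,0,0],0],[[0,0,0.001],[0,0,0],0],[[0,0,0.001],[0,0,0],0]])

```text
time: 3.7
tool_pos: [0.5169, -0.2183, 0.0587]
tool_rot: [3.141, -0.0, 0.141]
contact_force: [-0.4, 0.2, -0.1]
opening: 0.0007
grip_force: 0.0
```

arm_command(moves=[[[0,0,0.0005],[0,0,0],0],[[0,0,0.001],[0,0,0],0],[[0,0,0.001],[0,0,0],0],[[0,0,0.001],[0,0,0],0],[[0,0,0.001],[0,0,0],0]])

```text
time: 4.2
tool_pos: [0.517, -0.2184, 0.0581]
tool_rot: [3.141, -0.0, 0.141]
contact_force: [-1.5, 0.4, 5.0]
opening: 0.0004
grip_force: 2.8
```

arm_command(moves=[[[0,0,0.0005],[0,0,0],0],[[0,0,0.001],[0,0,0],0],[[0,0,0.001],[0,0,0],0],[[0,0,0.001],[0,0,0],0],[[0,0,0.001],[0,0,0],0]])

```text
time: 4.7
tool_pos: [0.517, -0.2184, 0.058]
tool_rot: [3.141, -0.001, 0.141]
contact_force: [-3.7, 1.8, 12.0]
opening: 0.0003
grip_force: 6.3
```

arm_command(moves=[[[0,0,-0.015],[0,0,0],0],[[0,-0.03,-0.015],[0,0,0],0],[[0,-0.07,-0.015],[0,0,0],0],[[0,-0.1,-0.015],[0,0,0],0],[[0,-0.1,-0.01],[0,0,0],0]])

```text
time: 5.2
tool_pos: [0.5022, -0.1162, 0.0668]
tool_rot: [-3.141, 0.001, 0.144]
contact_force: [0.1, -0.4, 0.1]
opening: 0.0005
grip_force: 0.0
```

arm_command(moves=[[[0,0,0.002],[0,0,0],0],[[0,0,0.004],[0,0,0],0],[[0,0,0.006],[0,0,0],0],[[0,0,0.007],[0,0,0],0],[[0,0,0.007],[0,0,0],0]])

```text
time: 5.7
tool_pos: [0.5032, -0.1203, 0.06]
tool_rot: [3.141, -0.001, 0.14]
contact_force: [-0.2, -1.3, 4.3]
opening: 0.0007
grip_force: 2.2
```

arm_command(moves=[[[0,0,0.001],[0,0,0],0],[[0,0,0.002],[0,0,0],0],[[0,0,0.003],[0,0,0],0],[[0,0,0.003],[0,0,0],0],[[0,0,0.003],[0,0,0],0]])

```text
time: 6.2
tool_pos: [0.5033, -0.1203, 0.058]
tool_rot: [3.14, -0.001, 0.141]
contact_force: [-3.5, -2.3, 12.2]
opening: 0.0005
grip_force: 6.1
```

Spot_1 is the loose cover: it gave 4.3 N at z=60 mm, then went down to 58 mm, whereas spot_2 was firm at 58 mm. I'm lifting off to re-centre by 2 mm, then pressing it home.

arm_command(moves=[[[0,0,-0.003],[0,0,0],0],[[0,0,-0.007],[0,0,0],0],[[0,-0.002,-0.007],[0,0,0],0],[[0,-0.002,-0.007],[0,0,0],0],[[0,-0.002,-0.004],[0,0,0],0]])

```text
time: 6.7
tool_pos: [0.5026, -0.1172, 0.0606]
tool_rot: [-3.142, -0.0, 0.141]
contact_force: [-1.6, 1.1, 2.6]
opening: 0.0006
grip_force: 1.5
```

arm_command(moves=[[[0,0,0.001],[0,0,0],0],[[0,0,0.002],[0,0,0],0],[[0,0,0.002],[0,0,0],0],[[0,0,0.002],[0,0,0],0],[[0,0,0.002],[0,0,0],0]])

```text
time: 7.2
tool_pos: [0.5026, -0.1171, 0.059]
tool_rot: [-3.142, -0.0, 0.141]
contact_force: [-1.5, 1.8, 6.6]
opening: 0.0005
grip_force: 3.3
```

arm_command(moves=[[[0,0,0.001],[0,0,0],0],[[0,0,0.002],[0,0,0],0],[[0,0,0.003],[0,0,0],0],[[0,0,0.003],[0,0,0],0],[[0,0,0.003],[0,0,0],0]])

```text
time: 7.7
tool_pos: [0.5027, -0.1171, 0.0577]
tool_rot: [3.141, -0.001, 0.141]
contact_force: [-5.7, 2.9, 21.8]
opening: 0.0008
grip_force: 10.9
```

arm_command(moves=[[[0,0,0],[0,0,0],0],[[0,0,0],[0,0,0],0],[[0,0,0],[0,0,0],0],[[0,0,0],[0,0,0],0],[[0,0,0],[0,0,0],0]])

```text
time: 8.2
tool_pos: [0.5027, -0.1172, 0.0577]
tool_rot: [3.141, -0.001, 0.141]
contact_force: [-5.4, 3.6, 22.0]
opening: 0.0004
grip_force: 10.9
```

```bash
python3 - <<'E'
from h import *
w=robot.read_camera('wrist');cv2.imwrite('pics/w2.png',w[:,:,::-1])
E
python3 o.py
```

```text
8.25 [ 0.5027 -0.1172  0.0577] [ 3.141e+00 -1.000e-03  1.410e-01] [-5.85  2.57 22.22] [-0.3775, 0.5273, 1.7609, 0.0001, 0.8523, 1.0522]
```

View pics/w2.png

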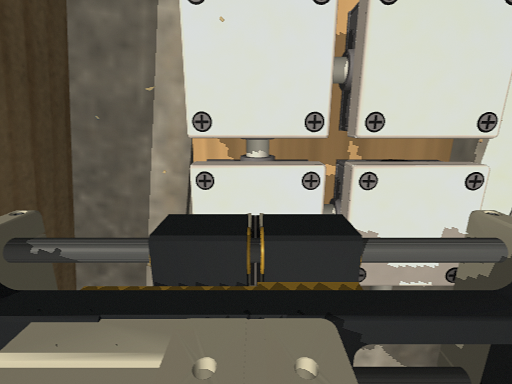

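The spot_1 cover (far edge at row 164, columns 190–325) is level with its neighbour, with screws at rows 181 and 181. It's centred under the fingers and held down steadily at 22 N.

```bash
python3 -c "
from cell import robot
print(robot.hand_in())"
```

```text
the job is handed in; nothing more can be done
None
```

The loose cover is the nearer-left one (spot_1); it is pressed home at its middle and held there with about 22 N, and the job is handed in (I pressed only spot_2, which was firm, and spot_1, not the two farther covers).

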